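# Close and press a bonded sensor housing in its sprung nest

## Robot

A 7-joint arm with a two-finger parallel gripper is mounted at the origin on the work surface. World frame = base frame: x ahead of the robot, y to its left, z up, the work surface at z = 0. Lengths are in mm, angles in degrees, forces in N, time in s.
With the tool pointing down it reaches from about 400 to 875 mm from the base axis. Payload 19.3 kg.
Tool frame: the origin (TCP) lies midway between the tips of the shut fingers; the grasp point (between the pads) lies 19 mm behind it; x points along the fingers, y is the direction in which the jaws open and shut, and the axes are right-handed (so a half turn about x gives the same grasp; the last joint's range is limited). The gripper opens to 85 mm and grips with 20 to 120 N. Pads are 22 mm wide; open, the fingers measure 114 mm over their backs; the gripper's body (76 mm by 85 mm) begins 54 mm behind the grasp point. The pads swing forward as they close: fully open they stand 13 mm farther back than shut.
Start: joints at [62.613, 29.874, -2.08, 91.645, 1.215, 58.505, -6.463], TCP at [247.841, -573.75, 231.291] pointing down, gripper open.
Joint ranges: [-166.77, 166.77], [-17.47, 122.26], [-85.68, 81.53], [9.62, 139.38], [-72.42, 252.41], [9.2, 110.78], [-144.41, 144.41]. Speed limits (degrees/s): [108.29, 108.29, 136.94, 136.94, 172.46, 172.46, 172.46].

## Interface

Orientations are given as a 3x3 rotation matrix whose columns are the frame's x, y, z axes.
In Python, from rig import get_obs, get_image, close_job gives the robot as it stands.
- The arm moves only by the tool carry_out, never from a script. Its argument "deltas" is a list of rows, each a list of 6 numbers: the shift along the world's x, y, z each as a share of 500 mm, from -1 to 1, then the turn, a rotation vector about the world's x, y, z each as a share of 45 degrees, from -1 to 1. In form: [[dx, dy, dz, ax, ay, az], ...]. A call has exactly 5 rows; each row is the pose to reach, as a shift and turn from the pose commanded when the call began; what a row does not reach only later rows make up. A row lasts 1/8 s, in which the tool goes at most 62.5 mm and 10.7 degrees, less where a joint would pass 70% of its speed; a pose out of reach is approached as far as the arm can. A call with a number of a shift or a turn outside -1 to 1 is refused whole. A call with a gripper value outside its range is refused whole. "hand" is the closure, from 0 (fully open) to 1 (shut), set as the call begins (left out, the last holds). The fingers move at their own pace and stop on an object; the grip force is fixed at half the most. Time passes only in rows, so rows that repeat a pose let the fingers close, or fill a call up. It gives the time, the measured TCP pose, the force and the opening at its end, in the units of the state.
- get_obs(): the state, without advancing time (a new reading comes with each control period).
- get_image(name): name is "scene" or "top"; returns a dict with "pixels" (480x640x3 uint8, red, green, blue), "depth" (480x640 float32, mm along the optical axis (not along the pixel's ray), 0 where there is no reading), "vfov" (degrees; the focal length in pixels is half the picture's height over the tangent of half this angle, whatever the lens; pixels are square), "cx", "cy" (the principal point, pixels), "position" and "orientation" of the camera in the world. Camera axes: x right, y down, z forward; pixel columns grow to the right and rows downward; lengths in mm; the calibration is good to about 2 mm. A picture is of the moment at which its call begins.
- close_job(): hands the job in, once; it reports no verdict.
The state is a dict: "time": time; "qpos": joint angles; "joint_velocities": joint speeds; "joint_efforts": joint torques, N m; "position": TCP position; "ee_rot": TCP orientation; "ft_force": force on the tool from outside, world axes, zero at the start; "torque": the same for the moment, N m; "opening": finger opening in mm.
Only numpy, scipy, OpenCV 4.12 (cv2) and the standard library are available. Lean on these libraries where they do the work, as an engineer would, in place of code of your own. Each camera call takes 0.05 s, during which the arm holds its last target. There are 200 camera calls.

## Task

Seat the brass core fully in the round pocket of the grey lower housing half, flange down and stem up, and let go of it. Then fit the white cover over it onto the two dowels, red spout above red spout, so that the halves meet flush, and press the pair down about 6 mm against the nest's springs, without reaching the bottom stop. Finish while still holding it pressed like that: do not let go; leave the glue bottle, the blue bin and the screwdriver alone.

Things in the scene. Friction and masses are not known exactly. Their poses are not given: they have to be found in the camera images.
- jig: Fixed aluminium base plate of the nest, 170 (x, towards the red spout) x 120 x 12 mm; origin at the centre of its underside, z up. Over it a blue sprung platen (160 x 110 x 8 mm) carries the fixed grey lower housing half (100 x 56 x 18 mm). Its flat top, the parting face, is 54 mm above the bench when unpressed. A red spout block stands out of its +x end.
- platen (a joint): How far the sprung platen with the lower half has sunk, in m: 0 unpressed (up), 0.010 at the bottom stop. It slides straight down. Springs 2 N per mm with a preload that just carries core and cover without sinking: 6 mm down takes about 13 N of push on top.
- pocket (a point): Centre of the floor of the round pocket in the parting face, midway between the dowels: 42 mm diameter, 6 mm deep, the floor 48 mm above the bench unpressed. Moves with the platen; axes as the jig's.
- big_dowel (a point): Foot of the thick brass dowel, on the parting face, 36 mm from the pocket's axis on the red spout's side (+x): 12 mm diameter, 13 mm tall, tip tapered to 5 mm over its last 5 mm. Axes as the jig's.
- small_dowel (a point): Foot of the thin steel dowel, on the parting face, 36 mm from the pocket's axis on the side away from the spout (-x): 8 mm diameter, 13 mm tall, tip tapered to 3 mm over its last 4 mm. Axes as the jig's.
- core: Loose brass core, about 60 g, standing flange down: flange 40 mm diameter, 5 mm thick, above it a round stem of 22 mm diameter up to 35 mm above the underside. Origin at the centre of the flange's underside, z up along the stem. Grip it by the stem; in the nest, fingers that open along the jig's y clear the dowels.
- cover: Loose white cover, about 160 g, right way up: plate 100 (x) x 56 (y) x 14 mm, on its middle a hollow hump 46 (x) x 36 (y) mm, top 44 mm above the underside; cavity 38 x 28 mm, 40 mm high, takes the stem. Red spout at +x end. Origin: centre of underside, z up. Grip the hump across y, fingertips just above the plate. Fitted: underside on the parting face, over the pocket, x along the jig's x.
- cover_big_hole (a point): Centre, at the underside, of the cover's 14 mm through hole, 36 mm from the middle on the spout's side; takes the thick dowel. Axes as the cover's.
- cover_small_hole (a point): Centre, at the underside, of the cover's 10 mm through hole, 36 mm from the middle away from the spout; takes the thin dowel. Axes as the cover's.
- glue: White glue bottle with a red cap, 48 mm diameter, 120 mm tall, standing; leave alone. Origin at the centre of its underside.
- bin: Empty open blue bin, 100 x 180 x 50 mm; leave alone. Origin at the centre of its underside.
- driver: Screwdriver lying on the bench; leave alone. Origin near the middle of its length.
There are look-alikes about, which are no part of the job. Several things look just like the jig: the one meant starts farthest to the robot's left.

How it is judged (in metres and radians):
On the way:
1. the core sits fully in the pocket, flange down, and is let go (horizontal distance between core and pocket below 0.003 m and z of core in the frame of pocket between -0.002 and 0.002 m and angle between core's own z axis and vertical below 0.1 rad and contact force between the fingers and core below 0.1 N), for 0.2 s.
At the end, for the whole second after the job is handed in: The core sits in the pocket, flange down (within 3 mm of its centre, 2 mm in height); the cover lies flush on the lower half (holes within 3 mm of their own dowels, gap under 2 mm at both, so red spout above red spout); the fingers bear on the cover and hold the platen still, 3 to 9.5 mm down (horizontal distance between core and pocket below 0.003 m and z of core in the frame of pocket between -0.002 and 0.002 m and angle between each of core, cover's own z axis and vertical below 0.1 rad and horizontal distance between cover_big_hole and big_dowel below 0.003 m and horizontal distance between cover_small_hole and small_dowel below 0.003 m and z of cover_big_hole in the frame of big_dowel below 0.002 m and z of cover_small_hole in the frame of small_dowel below 0.002 m and value of joint platen between 0.003 and 0.0095 m and contact force between the fingers and cover above 2 N and linear speed of cover below 0.01 m/s); the arm keeps its last pose, push and grip.
It fails at once if the glue bottle, the bin or the screwdriver is moved by more than 30 mm, or the bottle is tipped over (distance of any of glue, bin, driver from where it was at the start of the episode above 0.03 m or angle between glue's own z axis and vertical above 0.5 rad).
It also fails if it takes over 54 s, if anything falls off the work surface, if the arm or the gripper's body presses on something with over 40 N, if the wrist force passes 120 N, or if a joint passes its speed limit or range.

## Working session

There is one attempt and no reset: what is moved stays moved. The work goes in short steps, Python scripts to look and compute and a tool call to move; the robot and the scene stay as the last step left them, time stands still between calls to the robot, and variables do not carry over. Pictures are saved under pics/ and viewed, about 8 in all and at most 12, crops included, and the job is handed in when it is done.

Besides the shell and the picture viewer there is one more tool, called after ">>>" by a JSON object that holds its "fn" and its "kwargs", one argument or row to a line. carry_out: Moves the arm, as the interface text tells. Its arguments: {"type":"object","properties":{"deltas":{"type":"array","items":{"type":"array","items":{"type":"number","minimum":-1,"maximum":1}}},"hand":{"type":"number"}},"required":["deltas"]}

```bash
ls; mkdir -p pics; cat > h.py <<'E'
import numpy as np,cv2
from rig import get_obs,get_image,close_job
def grab(n,tag):
    im=get_image(n); np.savez(f'{tag}.npz',**im)
    cv2.imwrite(f'pics/{tag}.png',im['pixels'][:,:,::-1]); return im
def cloud(im):
    f=240/np.tan(np.radians(float(im['vfov']))/2)
    d=im['depth']; v,u=np.mgrid[:480,:640]
    P=np.stack([(u-im['cx'])/f*d,(v-im['cy'])/f*d,d],-1)
    W=P@np.array(im['orientation']).T+np.array(im['position']); W[d==0]=np.nan
    return W
E
python3 - <<'E'
from h import *
for n in ('scene','top'):
    im=grab(n,n+'0'); print(n,im['vfov'],im['cx'],im['cy'],im['position'],np.round(im['orientation'],3).tolist(),(im['depth']==0).mean())
o=get_obs(); print(o)
E
```

```text
pics
scene 42.90943976275439 324.87296252931986 237.08134410102778 [1181.71869872 -735.64118958 1007.52717481] [[0.737, 0.453, -0.502], [0.676, -0.501, 0.541], [-0.006, -0.738, -0.675]] 0.014427083333333333
top 45.74772098245705 312.7172508214142 242.74015500801764 [ 302.02143434    8.02309378 1206.74111002] [[-0.028, -0.988, 0.15], [-1.0, 0.027, -0.007], [0.003, -0.15, -0.989]] 0.0040071614583333335
{'time': 0.1, 'qpos': array([62.6118808 , 29.90565393, -2.07942444, 91.66973407,  1.21293769,
       58.50472523, -6.46298795]), 'joint_velocities': array([ 0.02186144, -0.10174083, -0.04812006, -0.08927423,  0.03111728,
       -0.07242467,  0.03683594]), 'joint_efforts': array([ 5.62083005e-03, -9.28476906e+01,  1.98428571e+00, -3.70531797e+01,
        1.81145885e-02,  5.37159765e-03,  1.11483030e-05]), 'position': array([ 247.7168346 , -573.48879337,  230.78949919]), 'ee_rot': array([[-4.58646342e-04,  3.96549521e-01, -9.18013217e-01],
       [ 9.04815795e-04, -9.18012774e-01, -3.96549781e-01],
       [-9.99999485e-01, -1.01250897e-03,  6.22389308e-05]]), 'ft_force': array([-0.35294978,  0.07789384,  0.11879763]), 'torque': array([0.03697582, 0.0423453 , 0.02521205]), 'opening': 84.85024207789958}
```

View pics/top0.png

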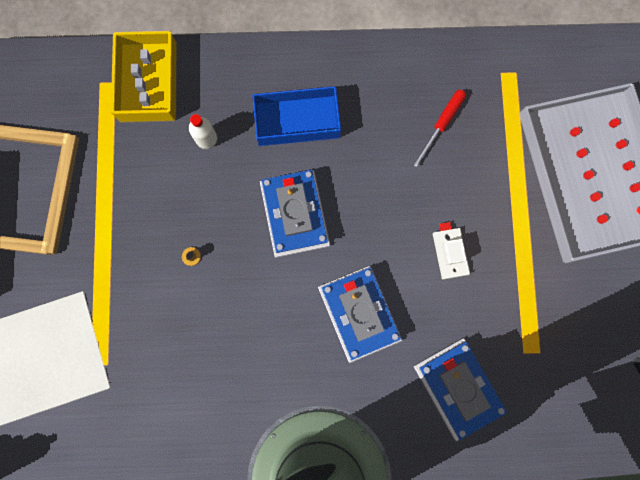

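View pics/scene0.png

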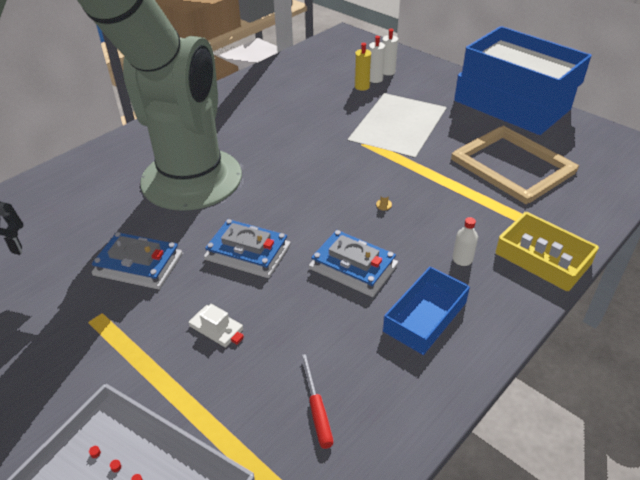

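The top view shows three jig look-alikes, at about (294,212), (360,314) and (460,390). Image left is the robot's left (+y), so (294,212) is the one meant. The core is at (192,256), the cover at (452,252), the bottle at (203,130), the bin at (297,115) and the driver at (440,128). I'll measure now and confirm the jig with an enlarged crop.

```bash
cat >> h.py <<'E'
def load(t): return dict(np.load(f'{t}.npz'))
def rect(pts):
    (c,s,a)=cv2.minAreaRect(pts[:,:2].astype(np.float32)); b=cv2.boxPoints((c,s,a))
    e=b[1]-b[0]; g=b[2]-b[1]; l=e if np.linalg.norm(e)>np.linalg.norm(g) else g
    return np.round(c,1),np.round(s,1),np.round(np.degrees(np.arctan2(l[1],l[0])),1)
E
python3 - <<'E'
from h import *
def near(W,x,y,r): return np.hypot(W[...,0]-x,W[...,1]-y)<r
top=load('top0');Wt=cloud(top);sc=load('scene0');Ws=cloud(sc)
for n,(u,v) in dict(jig=(294,212),core=(192,256),cover=(452,252),glue=(203,130),bin=(297,115)).items(): print(n,np.round(Wt[v,u]))
for nm,im,W in (('top',top,Wt),('scene',sc,Ws)):
    hsv=cv2.cvtColor(im['pixels'],cv2.COLOR_RGB2HSV).astype(int); H,S,V=hsv[...,0],hsv[...,1],hsv[...,2]; z=W[...,2]
    print(nm,'bench z',np.nanmedian(z[near(W,*Wt[300,250][:2],40)]))
    j=near(W,*Wt[212,294][:2],110)
    blue=j&(H>100)&(H<125)&(S>120)&(z>28)&(z<46)
    print(' platen',rect(W[blue]),np.median(z[blue]),blue.sum())
    grey=j&(S<60)&(z>50)&(z<58)&near(W,*Wt[212,294][:2],58)
    print(' grey',rect(W[grey]),np.median(z[grey]),grey.sum())
    red=j&((H<8)|(H>172))&(S>130)&(z>38); print(' red',np.round(np.nanmedian(W[red],0),1),red.sum())
    brass=j&(H>8)&(H<28)&(S>80)&(z>52); print(' brass',np.round(np.nanmean(W[brass],0),1),brass.sum())
    c=near(W,*Wt[256,192][:2],45)&(z>3)
    for a,b in ((3,8),(8,30),(31,40)):
        q=W[c&(z>a)&(z<b)]
        if len(q)>3: print(' core',a,b,len(q),cv2.minEnclosingCircle(q[:,:2].astype(np.float32)),np.round(np.median(q,0),1))
    k=near(W,*Wt[252,452][:2],90)
    for a,b in ((10,18),(40,48)):
        q=W[k&(z>a)&(z<b)&(S<70)&(V>90)]; print(' cover',a,b,rect(q),np.round(np.median(q,0),1),len(q))
    red=k&((H<8)|(H>172))&(S>130); print(' cred',np.round(np.nanmedian(W[red],0),1),red.sum())
a=cv2.resize(top['pixels'][160:265,245:350],(420,420),interpolation=2);b=cv2.resize(top['pixels'][215:285,417:487],(380,420),interpolation=2);
cv2.imwrite('pics/crop0.png',np.hstack([a,b])[:,:,::-1])
E
```

```text
jig [544.  37.  45.]
core [464. 259.  -6.]
cover [ 451. -288.   43.]
glue [713. 219.  83.]
bin [770.  26.   6.]
top bench z -0.483091100444085
 platen (array([550.1,  36.9]), array([161.4, 108.6]), np.float32(10.2)) 35.5704852712953 2118
 grey (array([548.5,  37.7]), array([99.6, 67. ]), np.float32(7.6)) 53.511932038827354 868
 red [606.5  47.4  52.3] 74
 brass [584.   43.8  60.8] 28
 core 3 8 204 ((464.1706848144531, 258.74798583984375), 44.58827590942383) [458.6 261.1   4.4]
 core 8 30 40 ((465.5099792480469, 259.7087097167969), 16.94314956665039) [459.4 252.2  14.3]
 cover 10 18 (array([ 453.2, -292.7]), array([100. ,  57.4]), np.float32(8.3)) [ 440.  -286.9   14. ] 684
 cover 40 48 (array([ 453.4, -292.6]), array([46.3, 37.2]), np.float32(8.5)) [ 453.1 -292.5   44.1] 368
 cred [ 511.4 -283.8   12. ] 89
scene bench z 0.6495313616250087
 platen (array([551.3,  40.1]), array([162.1, 119.3]), np.float32(9.6)) 36.79333776695546 1058
 grey (array([551.4,  32.9]), array([101. ,  74.3]), np.float32(10.2)) 54.235143700076605 621
 red [610.3  46.3  52.7] 74
 brass [588.7  42.5  62.2] 17
 core 3 8 145 ((464.2134704589844, 258.8372497558594), 44.43001937866211) [468.5 254.6   4.5]
 core 8 30 64 ((458.96246337890625, 266.89691162109375), 31.29716682434082) [469.7 253.3  15.9]
 core 31 40 11 ((466.42694091796875, 258.02337646484375), 10.157552719116211) [470.1 253.   33.4]
 cover 10 18 (array([ 453.9, -291.9]), array([104.,  60.]), np.float32(7.8)) [ 478.2 -304.3   14.4] 538
 cover 40 48 (array([ 454.7, -292.2]), array([50.5, 38.6]), np.float32(8.4)) [ 456.5 -293.4   44.4] 335
 cred [ 514.7 -284.3   12.3] 94
```

View pics/crop0.png

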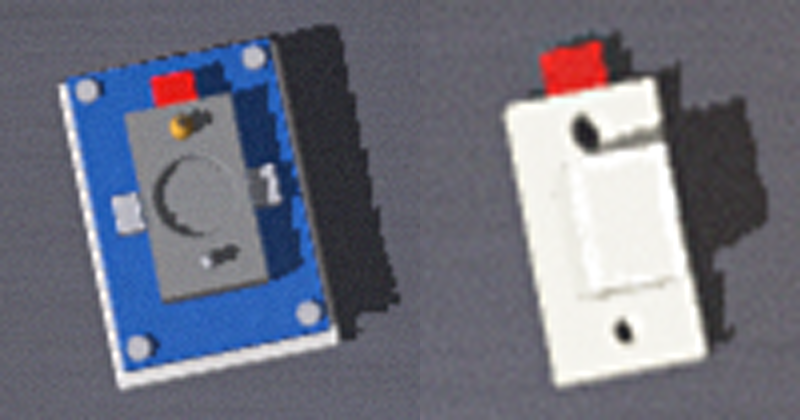

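The crop confirms the jig: red spout at the top (+x), brass dowel below it, an open pocket and a thin steel dowel. Grey-white blocks sit on the platen either side of the lower half. The cover's spout also points to +x. Next I'll refine with feature fits: core colour, dowels, pocket and side-block heights.

```bash
cat > m.py <<'E'
from h import *
def near(W,x,y,r): return np.hypot(W[...,0]-x,W[...,1]-y)<r
def onplane(im,uv,z):
    f=240/np.tan(np.radians(float(im['vfov']))/2)
    r=np.c_[(uv[:,0]-im['cx'])/f,(uv[:,1]-im['cy'])/f,np.ones(len(uv))]@np.array(im['orientation']).T
    p=np.array(im['position']); return p+r*((z-p[2])/r[:,2])[:,None]
def proj(im,P):
    f=240/np.tan(np.radians(float(im['vfov']))/2)
    q=(np.atleast_2d(P)-im['position'])@np.array(im['orientation']); return q[:,:2]/q[:,2:]*f+[im['cx'],im['cy']]
E
python3 - <<'E'
from m import *
ims=[]
for t,(u0,v0),(u1,v1) in (('top0',(192,256),(294,212)),('scene0',(384,204),(352,258))):
    im=load(t);W=cloud(im);hsv=cv2.cvtColor(im['pixels'],cv2.COLOR_RGB2HSV).astype(int);H,S,V=hsv[...,0],hsv[...,1],hsv[...,2]
    R=14
    print(t,'core z');print(np.round(W[v0-R:v0+R:2,u0-R:u0+R:2,2]).astype(int))
    m=np.zeros(H.shape,bool);m[v0-20:v0+20,u0-20:u0+20]=((H>8)&(H<28)&(S>90))[v0-20:v0+20,u0-20:u0+20]
    v,u=np.nonzero(m);print(' core px',len(u),u.min(),u.max(),v.min(),v.max())
    # side blocks: points on jig sides
    ang=np.radians(9.8);d=W[...,:2]-[550,37.5];x=d[...,0]*np.cos(ang)+d[...,1]*np.sin(ang);y=-d[...,0]*np.sin(ang)+d[...,1]*np.cos(ang)
    s=(abs(x)<30)&(abs(y)>30)&(abs(y)<60)&(W[...,2]>39)
    for sg in (-1,1):
        q=s&(y*sg>0); print(' block',sg,q.sum(),np.round([x[q].min(),x[q].max(),y[q].min(),y[q].max(),W[q][:,2].max()],1) if q.sum() else '')
    c=im['pixels'][v0-30:v0+30,u0-30:u0+30];ims.append(cv2.resize(c,(400,400),interpolation=0))
c=load('scene0')['pixels'][225:300,305:405];ims[1]=cv2.resize(ims[1],(300,300));
out=np.zeros((400,800,3),np.uint8);out[:300,:300]=ims[1];out[:,300:]=cv2.resize(c,(500,400),interpolation=2);out[300:,:300]=0
out=np.vstack([out,np.zeros((200,800,3),np.uint8)]);out[300:600,:300]=cv2.resize(ims[0],(300,300))
cv2.imwrite('pics/crop1.png',out[:,:,::-1])
E
```

```text
top0 core z
[[ 3 -4  2  0  0  0  0  1 -3 -2 -2  1 -3 -4]
 [-1  1  0  1  1 -2  1  1 -3 -2 -1 -3  4 -2]
 [-2 -1 -5  0 -1  1  5 -3 -1  3  2 -3 -2  3]
 [ 0 -5  0  0  0  5  2  5  7 -2 -3 -5 -1  0]
 [ 4  1  0  4  3  3 -1  3  5  4  1 -1 -1  3]
 [-1  3  2  2  4 -3  3  0  8  2  3  0  2  0]
 [-4 -2  7  6 -1  0  2  2 17  6  6 -2 -2 -1]
 [-1  0  1  1  2 -4  2 -6 18  1  5  3  4  0]
 [-2  4  6  3  4 -2 -1 25 10  0 -1 -2  1 -2]
 [ 0 -2 -1  5  6 12 16 10  5  3  1 -2 -4 -2]
 [-3 -1  0  6  0 10  6  4  6  6  0 -1 -4 -1]
 [ 3 -5 -4 -3  2  5  2  4  6  1 -1 -2 -1 -5]
 [ 1 -5 -2 -3 -2  0  0  1 -4 -2 -3 -5 -4  2]
 [ 4 -1  1  1  2  5  2  1  0  2 -1  0 -1  2]]
 core px 254 182 200 247 265
 block -1 81 [-28.5  25.9 -53.9 -30.1  50.5]
 block 1 74 [-29.3  26.7  30.2  54.7  51.2]
scene0 core z
[[                   1                    2                    1
                     0                    4                    0
                     0                    1                    3
                     4                    1                    4
                     2                   -1]
 [                  
[... 3423 characters left out ...]
                  -1                    1
                     1                    0                   -1
                     1                    1                   -2
                     0                   -2]
 [                   1                   -1                    0
                     1                   -2                   -2
                    -2                    3                   -1
                     3                    2                    1
                    -4                    1]]
 core px 151 376 391 197 209
 block -1 87 [-26.3  29.6 -57.3 -30.   58.5]
 block 1 29 [-26.3  29.5  30.   48.7  53.6]<stdin>:6: RuntimeWarning: invalid value encountered in cast
```

View pics/crop1.png

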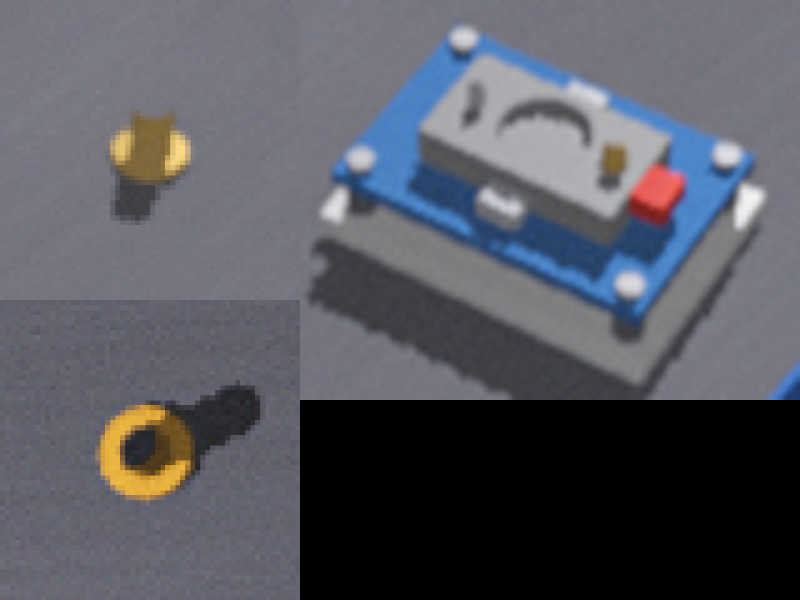

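The core stands flange down; its stem renders open at the top. The jig's side clips are about 50 mm high, below the parting face. Next I'll fit known outlines to image gradients in each camera to get sub-pixel poses.

```bash
cat >> m.py <<'E'
from scipy.optimize import minimize
from scipy.ndimage import map_coordinates
def box(lx,ly,z,cx=0):
    t=np.linspace(-.5,.5,40)
    return np.vstack([np.c_[cx+t*lx,t*0+s*ly/2,t*0+z] for s in(-1,1)]+[np.c_[cx+t*0+s*lx/2,t*ly,t*0+z] for s in(-1,1)])
def circ(r,z):
    t=np.linspace(0,2*np.pi,100); return np.c_[r*np.cos(t),r*np.sin(t),0*t+z]
def grad(im,s=1.0):
    I=cv2.GaussianBlur(im['pixels'].astype(np.float32),(0,0),s)
    return np.sqrt((cv2.Sobel(I,-1,1,0)**2+cv2.Sobel(I,-1,0,1)**2).sum(-1))
MODELS=dict(jig=[box(160,110,36),box(100,56,54),circ(21,54)],grey=[box(100,56,54)],pocket=[circ(21,54)],platen=[box(160,110,36)],
 core=[circ(20,5)],cover=[box(100,56,14),box(46,36,44)],plate=[box(100,56,14)],hump=[box(46,36,44)])
def fit(im,name,x0,yawfix=None,dz=0,M=None):
    P=np.vstack(M or MODELS[name])+[0,0,dz]
    best=None
    for s in (2.5,1.0):
        G=grad(im,s)
        def cost(p):
            a=np.radians(p[2] if yawfix is None else yawfix);c,n=np.cos(a),np.sin(a)
            Q=np.c_[p[0]+c*P[:,0]-n*P[:,1],p[1]+n*P[:,0]+c*P[:,1],P[:,2]]
            uv=proj(im,Q); return -map_coordinates(G,[uv[:,1],uv[:,0]],order=1).mean()
        x0=minimize(cost,x0,method='Nelder-Mead',options=dict(initial_simplex=np.array(x0)+np.array([[0,0,0],[4,0,0],[0,4,0],[0,0,2]])*(1 if s>2 else .5),xatol=.01,fatol=.01)).x
    return np.round(x0,2),round(-cost(x0),0)
E
python3 - <<'E'
from m import *
for t in ('top0','scene0'):
    im=load(t)
    for n,x0 in dict(jig=(550,37.5,9.8),platen=(550,37.5,9.8),grey=(550,37.5,9.8),pocket=(550,37.5,9.8),core=(464,259,0),cover=(453.5,-292.5,8.3),plate=(453.5,-292.5,8.3),hump=(453.5,-292.5,8.3)).items():
        print(t,n,*fit(im,n,x0,yawfix=None))
E
```

```text
top0 jig [548.8   36.88  10.3 ] 270.0
top0 platen [548.62  36.02  10.3 ] 369.0
top0 grey [549.39  37.36  10.36] 290.0
top0 pocket [5.2896e+02 7.3840e+01 4.7000e-01] 257.0
top0 core [ 4.6253e+02  2.5974e+02 -6.0000e-02] 353.0
top0 cover [ 453.28 -293.8     8.14] 463.0
top0 plate [ 452.71 -292.23    8.5 ] 591.0
top0 hump [ 460.12 -294.07    7.73] 370.0
scene0 jig [549.87  41.16  10.09] 223.0
scene0 platen [551.37  37.48   4.7 ] 204.0
scene0 grey [549.93  40.62  10.61] 276.0
scene0 pocket [601.54  42.47  -1.62] 278.0
scene0 core [ 4.6301e+02  2.6353e+02 -2.7000e-01] 253.0
scene0 cover [ 453.35 -290.1     8.48] 348.0
scene0 plate [ 453.59 -289.76    8.53] 337.0
scene0 hump [ 452.66 -290.2     7.39] 361.0
```

>>> {"fn": "carry_out", "kwargs": {
  "deltas": [
    [0.1,0.1,0,0,0,-0.06],
    [0.19,0.19,0,0,0,-0.12],
    [0.27,0.29,0,0,0,-0.18],
    [0.34,0.39,0,0,0,-0.24],
    [0.4,0.5,0,0,0,-0.29]
  ],
  "hand": 0
}}

```text
time: 0.72
position: [444.3, -330.1, 231.1]
ee_rot: [[-0.0, 0.178, -0.984], [0.0, -0.984, -0.178], [-1.0, -0.0, 0.0]]
ft_force: [1.7, -0.0, -0.3]
opening: 85.3
```

>>> {"fn": "carry_out", "kwargs": {
  "deltas": [
    [0.03,0.12,0,0,0,0],
    [0.05,0.24,0,0,0,0],
    [0.07,0.36,0,0,0,0],
    [0.07,0.48,0,0,0,0],
    [0.07,0.6,0,0,0,0]
  ]
}}

```text
time: 1.35
position: [477.8, -30.0, 231.2]
ee_rot: [[-0.0, 0.179, -0.984], [-0.0, -0.984, -0.179], [-1.0, -0.0, 0.0]]
ft_force: [2.4, -0.2, -0.9]
opening: 85.5
```

>>> {"fn": "carry_out", "kwargs": {
  "deltas": [
    [0,0.12,0,0,0,0],
    [-0.01,0.24,0,0,0,0],
    [-0.02,0.36,0,0,0,0],
    [-0.03,0.48,-0.08,0,0,0],
    [-0.04,0.57,-0.18,0,0,0]
  ]
}}

```text
time: 1.98
position: [459.3, 245.4, 151.3]
ee_rot: [[0.002, 0.18, -0.984], [0.001, -0.984, -0.18], [-1.0, -0.001, -0.002]]
ft_force: [1.5, 0.3, -0.4]
opening: 85.3
```

>>> {"fn": "carry_out", "kwargs": {
  "deltas": [
    [0,0,-0.06,0,0,0],
    [0,0,-0.1,0,0,0],
    [0,0,-0.1,0,0,0],
    [0,0,-0.1,0,0,0],
    [0,0,-0.1,0,0,0]
  ]
}}

```text
time: 2.6
position: [459.8, 243.2, 102.7]
ee_rot: [[0.001, 0.179, -0.984], [0.001, -0.984, -0.179], [-1.0, -0.0, -0.001]]
ft_force: [-0.4, 0.5, 0.7]
opening: 85.5
```

```bash
python3 - <<'E'
from m import *
print(get_obs()['position'])
a=grab('top','top1')['pixels'][190:310,120:280];b=grab('scene','scene1')['pixels'][130:250,300:460]
cv2.imwrite('pics/c1.png',np.hstack([cv2.resize(q,(400,300),interpolation=2) for q in(a,b)])[:,:,::-1])
E
```

```text
[459.75450302 243.16005707 102.6578467 ]
```

View pics/c1.png

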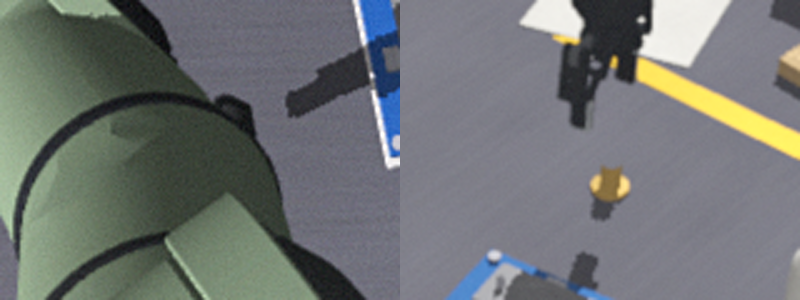

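The top view is occluded by the arm. In the scene view the gripper hangs above and short of the core, which matches the 18 mm y shortfall, so I'll correct and descend.

>>> {"fn": "carry_out", "kwargs": {
  "deltas": [
    [0.006,0.037,-0.03,0,0,0],
    [0.006,0.037,-0.08,0,0,0],
    [0.006,0.037,-0.12,0,0,0],
    [0.006,0.037,-0.12,0,0,0],
    [0.006,0.037,-0.12,0,0,0]
  ]
}}

```text
time: 3.32
position: [462.6, 261.7, 42.6]
ee_rot: [[0.001, 0.179, -0.984], [0.0, -0.984, -0.179], [-1.0, -0.0, -0.001]]
ft_force: [0.0, -0.7, 0.2]
opening: 85.4
```

```bash
python3 - <<'E'
from m import *
print(get_obs()['position'])
im=grab('scene','scene2');print(fit(im,'core',(463,263.5,0)))
b=im['pixels'][150:240,320:440]
cv2.imwrite('pics/c2.png',cv2.resize(b,(640,480),interpolation=2)[:,:,::-1])
E
```

```text
[462.62848716 261.746494    42.58383005]
(array([4.6264e+02, 2.6390e+02, 2.0000e-01]), np.float32(261.0))
```

View pics/c2.png

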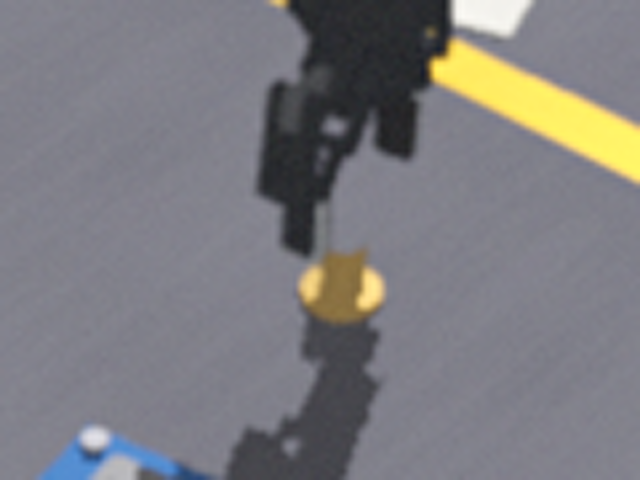

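The open fingers straddle the core's stem (about pixel 340,275 in the crop). I'll descend and grip.

>>> {"fn": "carry_out", "kwargs": {
  "deltas": [
    [0,0,-0.036,0,0,0],
    [0,0,-0.072,0,0,0],
    [0,0,-0.072,0,0,0],
    [0,0,-0.072,0,0,0],
    [0,0,-0.072,0,0,0]
  ]
}}

```text
time: 4.0
position: [462.5, 261.7, 6.1]
ee_rot: [[0.001, 0.179, -0.984], [0.0, -0.984, -0.179], [-1.0, -0.0, -0.001]]
ft_force: [-0.2, -0.4, 0.3]
opening: 85.4
```

>>> {"fn": "carry_out", "kwargs": {
  "deltas": [
    [0,0,0,0,0,0],
    [0,0,0,0,0,0],
    [0,0,0,0,0,0],
    [0,0,0,0,0,0],
    [0,0,0,0,0,0]
  ],
  "hand": 1
}}

```text
time: 4.62
position: [462.3, 261.4, 6.0]
ee_rot: [[0.0, 0.179, -0.984], [-0.0, -0.984, -0.179], [-1.0, 0.0, -0.0]]
ft_force: [-1.6, -1.9, 7.8]
opening: 20.6
```

>>> {"fn": "carry_out", "kwargs": {
  "deltas": [
    [0,0,0,0,0,0],
    [0,0,0.04,0,0,0],
    [0,0,0.12,0,0,0],
    [0,0,0.2,0,0,0],
    [0,0,0.2,0,0,0]
  ]
}}

```text
time: 5.25
position: [463.5, 262.2, 108.2]
ee_rot: [[0.004, 0.179, -0.984], [0.002, -0.984, -0.179], [-1.0, -0.002, -0.004]]
ft_force: [0.1, 0.7, -1.0]
opening: 20.4
```

```bash
python3 - <<'E'
from m import *
o=get_obs();print(o['position'],o['opening'])
p=o['position']
for t in('scene','top'):
    im=grab(t,t+'3'); print(t,fit(im,'core',(p[0],p[1]+2,0),M=[circ(20,5)],dz=p[2]-6.5), fit(im,'jig',(549.5,40 if t=='scene' else 37,10.3)))
b=load('scene3')['pixels'][130:230,320:440]; c=load('top3')['pixels'][190:290,140:260]
cv2.imwrite('pics/c3.png',np.hstack([cv2.resize(q,(400,400),interpolation=2) for q in(b,c)])[:,:,::-1])
E
```

```text
[463.54686757 262.24693584 108.24371662] 20.445469573312433
scene (array([437.9 , 299.79,  71.24]), np.float32(239.0)) (array([550.34,  40.37,   9.2 ]), np.float32(163.0))
top (array([501.12, 343.97, -31.14]), np.float32(115.0)) (array([548.77,  36.61,  10.51]), np.float32(239.0))
```

View pics/c3.png

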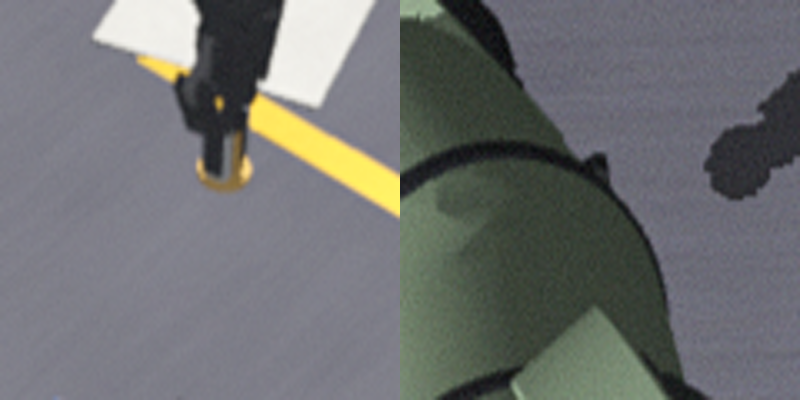

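The core is held upright at about crop pixel (225,165) in the scene view, with the opening at 20.4 mm. I'll carry it over the pocket.

>>> {"fn": "carry_out", "kwargs": {
  "deltas": [
    [0.03,-0.07,0,0,0,0],
    [0.065,-0.16,0,0,0,0],
    [0.1,-0.26,0,0,0,0],
    [0.14,-0.36,0,0,0,0],
    [0.172,-0.446,0,0,0,0]
  ]
}}

```text
time: 5.98
position: [548.1, 36.4, 104.3]
ee_rot: [[-0.002, 0.178, -0.984], [-0.0, -0.984, -0.178], [-1.0, 0.0, 0.002]]
ft_force: [-0.3, 0.9, -0.2]
opening: 20.5
```

>>> {"fn": "carry_out", "kwargs": {
  "deltas": [
    [0,0,-0.02,0,0,0],
    [0,0,-0.04,0,0,0],
    [0,0,-0.04,0,0,0],
    [0,0,-0.04,0,0,0],
    [0,0,-0.04,0,0,0]
  ]
}}

```text
time: 6.6
position: [548.4, 39.1, 86.0]
ee_rot: [[0.0, 0.18, -0.984], [0.0, -0.984, -0.18], [-1.0, -0.0, -0.0]]
ft_force: [-0.1, -0.0, 0.2]
opening: 20.5
```

```bash
python3 - <<'E'
from m import *
o=get_obs();print(o['position'],o['opening']);p=o['position']
for t in('scene','top'):
    im=grab(t,t+'4');hsv=cv2.cvtColor(im['pixels'],cv2.COLOR_RGB2HSV).astype(int)
    uv=proj(im,[p[0],p[1],p[2]])[0].astype(int);print(t,'tcp px',uv)
    m=(hsv[...,0]>10)&(hsv[...,0]<28)&(hsv[...,1]>80);M=np.zeros_like(m);s=np.s_[uv[1]-25:uv[1]+25,uv[0]-25:uv[0]+25];M[s]=m[s]
    v,u=np.nonzero(M)
    if len(u): print(' px',len(u),u.min(),u.max(),v.min(),v.max())
    print(fit(im,'core',(p[0],p[1]+2,0),dz=p[2]-6.0))
    b=im['pixels'][uv[1]-50:uv[1]+50,uv[0]-50:uv[0]+50]; cv2.imwrite(f'pics/c4{t}.png',cv2.resize(b,(400,400),interpolation=2)[:,:,::-1])
cv2.imwrite('pics/c4.png',np.hstack([cv2.imread(f'pics/c4{t}.png') for t in('scene','top')]))
E
```

```text
[548.35685288  39.09463763  85.97118602] 20.46366758909849
scene tcp px [352 239]
 px 122 346 369 231 257
(array([553.5 ,  38.2 ,  -2.67]), np.float32(275.0))
top tcp px [292 205]
(array([552.81,  31.39,  20.86]), np.float32(142.0))
```

View pics/c4.png

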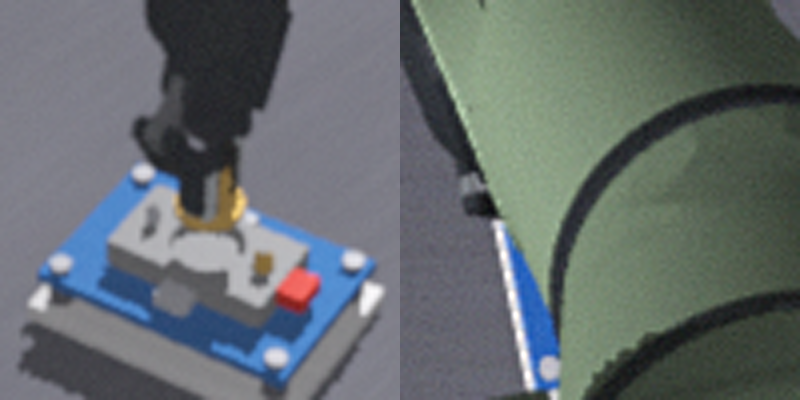

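In the scene view (4× crop) the core's flange at (211,208) hangs just above the pocket at (205,250), and the brass dowel is at (263,263). The top view is occluded. I'll measure the flange outline against the jig in the scene camera only.

```bash
cat >> m.py <<'E'
def flange(im,guess,z):
    hsv=cv2.cvtColor(cv2.resize(im['pixels'],None,fx=4,fy=4,interpolation=2),cv2.COLOR_RGB2HSV).astype(int)
    m=((hsv[...,0]>10)&(hsv[...,0]<30)&(hsv[...,1]>75)).astype(np.uint8)
    n,l,st,ce=cv2.connectedComponentsWithStats(m)
    uv=(proj(im,[*guess,z+3])[0]+.5)*4
    k=min((i for i in range(1,n) if st[i,4]>200),key=lambda i:np.hypot(*(ce[i]-uv)))
    v,u=np.nonzero(l==k); meas=np.array([(u.min()+u.max()+1)/8-.5,(v.max()+1)/4-.5]); 
    def pred(p):
        q=proj(im,np.vstack([circ(20,z),circ(20,z+5)])+[p[0],p[1],0]);return np.array([(q[:,0].min()+q[:,0].max())/2,q[:,1].max()])
    from scipy.optimize import fsolve
    return np.round(fsolve(lambda p:pred(p)-meas,guess),2),st[k],(u.max()+1-u.min())/4
E
python3 - <<'E'
from m import *
print(flange(load('scene0'),(463,263),0)); print(flange(load('scene2'),(463,263),0))
print(flange(load('scene3'),(463,265),102.2)); print(flange(load('scene4'),(548.4,41),80))
for t in ('scene0','scene4'):
  im=load(t)
  for n in('grey','platen','pocket'): print(t,n,fit(im,n,(549.5,40.5,10.3),yawfix=10.3))
E
```

```text
(array([462.69, 263.75]), array([1504,  788,   64,   54, 2551], dtype=int32), np.float64(16.0))
(array([463.31, 262.96]), array([1504,  789,   64,   54, 2523], dtype=int32), np.float64(16.0))
(array([462.28, 267.57]), array([1516,  650,   66,   61, 1410], dtype=int32), np.float64(16.5))
(array([548.12,  43.96]), array([1383,  922,   72,   65, 1773], dtype=int32), np.float64(18.0))
scene0 grey (array([549.99,  40.59,  10.76]), np.float32(276.0))
scene0 platen (array([550.66,  40.64,  10.81]), np.float32(203.0))
scene0 pocket (array([601.4 ,  42.6 ,  -1.64]), np.float32(278.0))
scene4 grey (array([549.67,  41.38,   9.14]), np.float32(263.0))
scene4 platen (array([550.82,  40.46,  10.33]), np.float32(214.0))
scene4 pocket (array([559.29,  39.8 ,   8.39]), np.float32(234.0))
```

>>> {"fn": "carry_out", "kwargs": {
  "deltas": [
    [0.0032,-0.0054,-0.02,0,0,0],
    [0.0032,-0.0054,-0.04,0,0,0],
    [0.0032,-0.0054,-0.044,0,0,0],
    [0.0032,-0.0054,-0.044,0,0,0],
    [0.0032,-0.0054,-0.044,0,0,0]
  ]
}}

```text
time: 7.32
position: [550.0, 35.9, 63.9]
ee_rot: [[0.0, 0.179, -0.984], [0.0, -0.984, -0.179], [-1.0, -0.0, -0.0]]
ft_force: [1.2, -0.2, -0.1]
opening: 20.3
```

```bash
python3 - <<'E'
from m import *
o=get_obs();print(o['position'],o['ft_force']);im=grab('scene','scene5');z=o['position'][2]-6
print(flange(im,(550,40),z)); print([fit(im,n,(550,40.5,10.3)) for n in('grey','platen')])
b=im['pixels'][220:290,305:395]; cv2.imwrite('pics/c5.png',cv2.resize(b,(720,560),interpolation=2)[:,:,::-1])
E
```

```text
[549.97070094  35.91488469  63.87222372] [ 1.21561262 -0.2028543  -0.14828669]
(array([550.54,  39.42]), array([1381,  955,   70,   67, 1812], dtype=int32), np.float64(17.5))
[(array([550.06,  40.61,  10.89]), np.float32(251.0)), (array([552.13,  34.61,  10.32]), np.float32(202.0))]
```

View pics/c5.png

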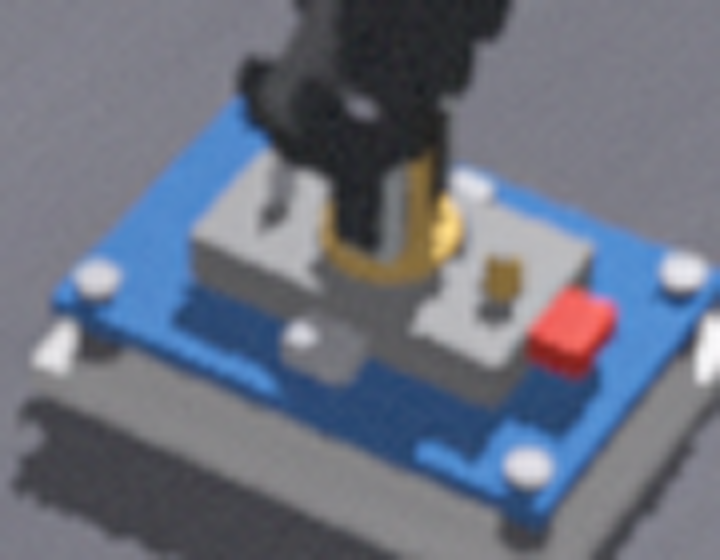

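The core (flange at 391,235) hovers over the pocket area, midway between the dowels at (275,205) and (502,280). I'll nudge +0.6 mm in y and lower to the face level, watching the force.

>>> {"fn": "carry_out", "kwargs": {
  "deltas": [
    [-0.0004,0.0012,-0.004,0,0,0],
    [-0.0004,0.0012,-0.008,0,0,0],
    [-0.0004,0.0012,-0.01,0,0,0],
    [-0.0004,0.0012,-0.012,0,0,0],
    [-0.0004,0.0012,-0.012,0,0,0]
  ]
}}

```text
time: 8.0
position: [549.6, 36.5, 57.6]
ee_rot: [[-0.0, 0.179, -0.984], [0.0, -0.984, -0.179], [-1.0, -0.0, 0.0]]
ft_force: [0.2, -0.4, -0.0]
opening: 20.0
```

At underside height about 51.6 mm, below the 54 mm face, there is no force, so the core is entering the pocket. Continuing to the floor.

>>> {"fn": "carry_out", "kwargs": {
  "deltas": [
    [0,0,-0.003,0,0,0],
    [0,0,-0.006,0,0,0],
    [0,0,-0.0075,0,0,0],
    [0,0,-0.0075,0,0,0],
    [0,0,-0.0075,0,0,0]
  ]
}}

```text
time: 8.62
position: [549.7, 36.5, 54.0]
ee_rot: [[0.0, 0.179, -0.984], [0.0, -0.984, -0.179], [-1.0, -0.0, -0.0]]
ft_force: [-1.1, 0.3, 3.8]
opening: 20.4
```

A 3.8 N contact at the expected height means it is seated. I'll release and lift straight up.

>>> {"fn": "carry_out", "kwargs": {
  "deltas": [
    [0,0,0,0,0,0],
    [0,0,0,0,0,0],
    [0,0,0,0,0,0],
    [0,0,0,0,0,0],
    [0,0,0.01,0,0,0]
  ],
  "hand": 0.2
}}

```text
time: 9.25
position: [549.4, 36.5, 58.9]
ee_rot: [[-0.001, 0.179, -0.984], [-0.0, -0.984, -0.179], [-1.0, -0.0, 0.001]]
ft_force: [-0.0, -0.4, 0.6]
opening: 68.5
```

>>> {"fn": "carry_out", "kwargs": {
  "deltas": [
    [0,0,0.04,0,0,0],
    [0,0,0.14,0,0,0],
    [0,0,0.26,0,0,0],
    [-0.02,-0.06,0.32,0,0,0],
    [-0.04,-0.15,0.32,0,0,0]
  ],
  "hand": 0
}}

```text
time: 9.88
position: [530.5, -38.4, 221.8]
ee_rot: [[0.005, 0.181, -0.983], [0.0, -0.983, -0.181], [-1.0, 0.001, -0.005]]
ft_force: [0.7, -1.3, -0.5]
opening: 85.4
```

>>> {"fn": "carry_out", "kwargs": {
  "deltas": [
    [-0.02,-0.12,0,0,0,0],
    [-0.05,-0.24,0,0,0,0],
    [-0.09,-0.35,0,0,0,0],
    [-0.12,-0.44,-0.03,0,0,-0.04],
    [-0.152,-0.508,-0.06,0,0,-0.04]
  ]
}}

```text
time: 10.5
position: [452.8, -294.6, 189.0]
ee_rot: [[0.001, 0.146, -0.989], [-0.001, -0.989, -0.146], [-1.0, 0.001, -0.001]]
ft_force: [0.9, -0.5, -0.7]
opening: 85.8
```

```bash
python3 - <<'E'
from m import *
o=get_obs();print(o['position'],o['ee_rot'].round(3).tolist())
a=grab('top','top6');b=grab('scene','scene6')
print('jig',fit(a,'jig',(548.9,37,10.3)),fit(b,'jig',(550,40.7,10.3)),'flange',flange(a,(549,37),48),flange(b,(550,40),48))
cv2.imwrite('pics/c6.png',np.hstack([cv2.resize(q,(400,400),interpolation=2) for q in(a['pixels'][165:265,245:345],b['pixels'][210:310,300:400])])[:,:,::-1])
E
```

```text
[ 452.8315864  -294.56470866  189.0477818 ] [[0.001, 0.146, -0.989], [-0.001, -0.989, -0.146], [-1.0, 0.001, -0.001]]
jig (array([548.9 ,  36.37,  10.28]), np.float32(310.0)) (array([549.89,  40.94,  10.13]), np.float32(231.0)) flange (array([549.25,  36.22]), array([1139,  797,   78,   79, 4138], dtype=int32), np.float64(19.5)) (array([546.53,  44.07]), array([1380,  975,   71,   52, 2816], dtype=int32), np.float64(17.75))
```

View pics/c6.png

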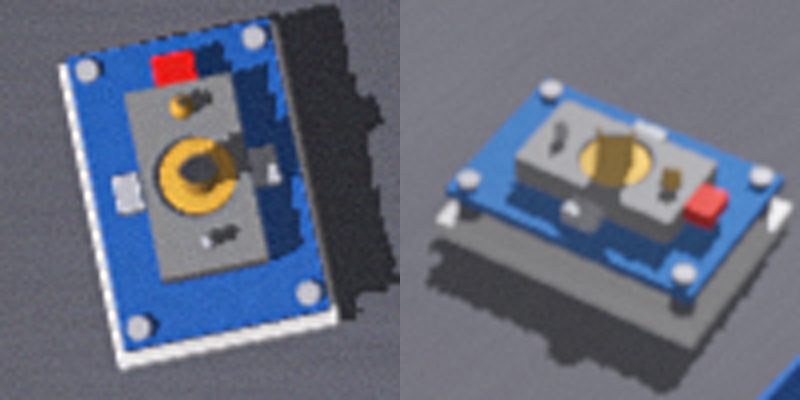

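The core sits flush in the pocket and free: the top view shows the flange at (199,175) centred in the pocket, and the scene view shows the stem upright at (615,155). I'll go down to the cover.

>>> {"fn": "carry_out", "kwargs": {
  "deltas": [
    [0.001,0.003,-0.08,0,0,0],
    [0.001,0.003,-0.18,0,0,0],
    [0.001,0.003,-0.26,0,0,0],
    [0.001,0.003,-0.29,0,0,0],
    [0.001,0.003,-0.29,0,0,0]
  ]
}}

```text
time: 11.22
position: [454.4, -290.7, 44.1]
ee_rot: [[-0.001, 0.148, -0.989], [0.0, -0.989, -0.148], [-1.0, -0.0, 0.0]]
ft_force: [0.3, 0.0, -0.4]
opening: 85.0
```

```bash
python3 - <<'E'
from m import *
o=get_obs();print(o['position'],o['ee_rot'].round(3).tolist())
b=grab('scene','scene7');a=grab('top','top7')
print(fit(b,'plate',(453.5,-290,8.4)))
cv2.imwrite('pics/c7.png',np.hstack([cv2.resize(q,(400,400),interpolation=2) for q in(a['pixels'][200:300,400:500],b['pixels'][270:370,165:265])])[:,:,::-1])
E
```

```text
[ 454.36675739 -290.68226668   44.11456288] [[-0.001, 0.148, -0.989], [0.0, -0.989, -0.148], [-1.0, -0.0, 0.0]]
(array([ 453.84, -287.33,    5.89]), np.float32(346.0))
```

View pics/c7.png

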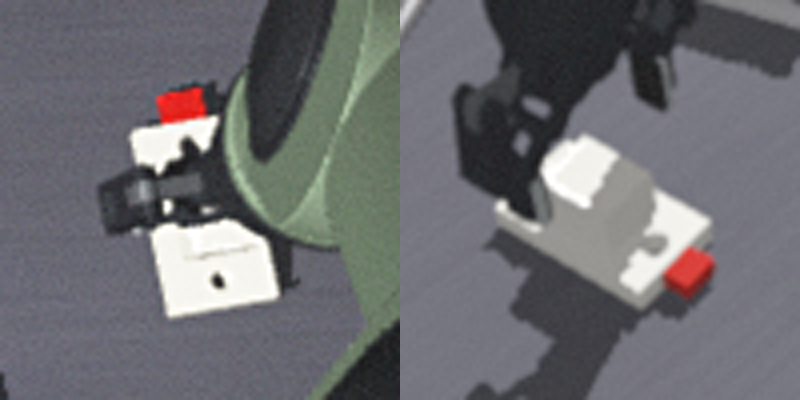

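The open fingers stand either side of the hump, and the cover's spout points to +x (top view 183,105; scene view 690,270). I'll correct by (−1, −2) mm and go down.

>>> {"fn": "carry_out", "kwargs": {
  "deltas": [
    [-0.002,-0.004,-0.02,0,0,0],
    [-0.002,-0.004,-0.05,0,0,0],
    [-0.002,-0.004,-0.059,0,0,0],
    [-0.002,-0.004,-0.059,0,0,0],
    [-0.002,-0.004,-0.059,0,0,0]
  ]
}}

```text
time: 11.95
position: [453.3, -293.1, 14.6]
ee_rot: [[0.0, 0.148, -0.989], [-0.0, -0.989, -0.148], [-1.0, 0.0, -0.0]]
ft_force: [0.3, -0.3, 0.4]
opening: 85.1
```

>>> {"fn": "carry_out", "kwargs": {
  "deltas": [
    [0,0,0,0,0,0],
    [0,0,0,0,0,0],
    [0,0,0,0,0,0],
    [0,0,0,0,0,0],
    [0,0,0,0,0,0]
  ],
  "hand": 1
}}

```text
time: 12.58
position: [453.3, -293.1, 14.8]
ee_rot: [[0.0, 0.148, -0.989], [-0.0, -0.989, -0.148], [-1.0, 0.0, -0.0]]
ft_force: [-1.4, -0.1, 6.1]
opening: 35.4
```

>>> {"fn": "carry_out", "kwargs": {
  "deltas": [
    [0,0,0,0,0,0],
    [0,0,0.04,0,0,0],
    [0,0,0.12,0,0,0],
    [0,0,0.22,0,0,0.02],
    [0,0,0.3,0,0,0.043]
  ]
}}

```text
time: 13.2
position: [453.2, -293.1, 166.4]
ee_rot: [[0.001, 0.182, -0.983], [-0.0, -0.983, -0.182], [-1.0, 0.0, -0.001]]
ft_force: [0.9, -0.7, -0.3]
opening: 35.2
```

Gripped (opening 35 mm), lifted and yaw-matched. I'll carry it to above the pocket.

>>> {"fn": "carry_out", "kwargs": {
  "deltas": [
    [0.02,0.05,0,0,0,0],
    [0.05,0.15,0,0,0,0],
    [0.08,0.26,0,0,0,0],
    [0.11,0.37,0,0,0,0],
    [0.14,0.48,0,0,0,0]
  ]
}}

```text
time: 13.82
position: [523.4, -51.3, 164.6]
ee_rot: [[0.0, 0.181, -0.983], [-0.0, -0.983, -0.181], [-1.0, 0.0, -0.0]]
ft_force: [1.3, -0.1, -0.6]
opening: 35.3
```

>>> {"fn": "carry_out", "kwargs": {
  "deltas": [
    [0.03,0.09,0,0,0,0],
    [0.053,0.179,0,0,0,0],
    [0.053,0.179,-0.02,0,0,0],
    [0.053,0.179,-0.06,0,0,0],
    [0.053,0.179,-0.06,0,0,0]
  ]
}}

```text
time: 14.45
position: [548.6, 35.7, 133.3]
ee_rot: [[-0.003, 0.181, -0.984], [-0.001, -0.984, -0.181], [-1.0, 0.0, 0.003]]
ft_force: [-0.7, -0.1, -1.0]
opening: 35.0
```

```bash
python3 - <<'E'
from m import *
o=get_obs();p=o['position'];print(p,o['ee_rot'].round(3).tolist(),o['ft_force'])
b=grab('scene','scene8')
R=np.array([550.,40.7]);print(fit(b,'plate',(p[0],p[1]+4.3,10.3),dz=p[2]-14.6),fit(b,'plate',(p[0],p[1]+4.3,10.3),dz=p[2]-14.6,M=[box(100,56,0)]))
cv2.imwrite('pics/c8.png',cv2.resize(b['pixels'][190:310,290:410],(560,560),interpolation=2)[:,:,::-1])
E
```

```text
[548.64363909  35.66568041 133.29448927] [[-0.003, 0.181, -0.984], [-0.001, -0.984, -0.181], [-1.0, 0.0, 0.003]] [-0.71461831 -0.05272014 -0.96327601]
(array([549.24,  39.99,   9.9 ]), np.float32(340.0)) (array([539.61,  52.46,  10.18]), np.float32(327.0))
```

View pics/c8.png

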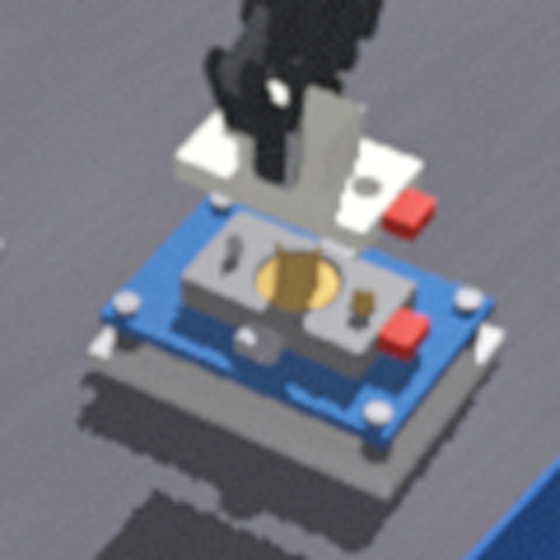

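The cover hangs level above the jig with spout over spout (410,212 and 403,332), and the stem is still upright. The fit asks for about +0.8 mm in x and y. I'll lower to just above the dowel tips.

>>> {"fn": "carry_out", "kwargs": {
  "deltas": [
    [0.0016,0.0016,0,0,0,0],
    [0.0016,0.0016,-0.02,0,0,0],
    [0.0016,0.0016,-0.05,0,0,0],
    [0.0016,0.0016,-0.08,0,0,0],
    [0.0016,0.0016,-0.096,0,0,0]
  ]
}}

```text
time: 15.12
position: [549.9, 37.3, 85.0]
ee_rot: [[-0.002, 0.182, -0.983], [-0.0, -0.983, -0.182], [-1.0, -0.0, 0.002]]
ft_force: [-0.0, -0.1, -0.6]
opening: 35.1
```

>>> {"fn": "carry_out", "kwargs": {
  "deltas": [
    [0,0,0,0,0,0],
    [0,0,0,0,0,0],
    [0,0,0,0,0,0],
    [0,0,0,0,0,0],
    [0,0,0,0,0,0]
  ]
}}

```text
time: 15.75
position: [550.6, 37.3, 86.7]
ee_rot: [[0.0, 0.181, -0.983], [0.0, -0.983, -0.181], [-1.0, -0.0, -0.0]]
ft_force: [0.0, 0.7, -1.6]
opening: 35.4
```

>>> {"fn": "carry_out", "kwargs": {
  "deltas": [
    [-0.002,-0.0014,0,0,0,0],
    [-0.002,-0.0014,-0.006,0,0,0],
    [-0.002,-0.0014,-0.014,0,0,0],
    [-0.002,-0.0014,-0.02,0,0,0],
    [-0.002,-0.0014,-0.02,0,0,0]
  ]
}}

```text
time: 16.38
position: [549.3, 36.7, 76.1]
ee_rot: [[-0.0, 0.181, -0.983], [0.0, -0.983, -0.181], [-1.0, -0.0, 0.0]]
ft_force: [-0.6, 0.7, -1.4]
opening: 35.1
```

>>> {"fn": "carry_out", "kwargs": {
  "deltas": [
    [0,0,-0.003,0,0,0],
    [0,0,-0.006,0,0,0],
    [0,0,-0.009,0,0,0],
    [0,0,-0.009,0,0,0],
    [0,0,-0.009,0,0,0]
  ]
}}

```text
time: 17.0
position: [549.4, 36.7, 71.9]
ee_rot: [[-0.0, 0.181, -0.983], [0.0, -0.983, -0.181], [-1.0, -0.0, -0.0]]
ft_force: [0.8, 2.0, -3.5]
opening: 35.3
```

Underside is at about 57 mm with the dowels in the holes and no upward force. Continuing to flush contact.

>>> {"fn": "carry_out", "kwargs": {
  "deltas": [
    [0,0,-0.002,0,0,0],
    [0,0,-0.004,0,0,0],
    [0,0,-0.006,0,0,0],
    [0,0,-0.0065,0,0,0],
    [0,0,-0.0065,0,0,0]
  ]
}}

```text
time: 17.62
position: [549.5, 36.7, 68.7]
ee_rot: [[0.0, 0.181, -0.983], [0.0, -0.983, -0.181], [-1.0, -0.0, -0.0]]
ft_force: [-1.1, 4.6, 2.8]
opening: 34.9
```

>>> {"fn": "carry_out", "kwargs": {
  "deltas": [
    [0,0,-0.002,0,0,0],
    [0,0,-0.004,0,0,0],
    [0,0,-0.005,0,0,0],
    [0,0,-0.005,0,0,0],
    [0,0,-0.005,0,0,0]
  ]
}}

```text
time: 18.25
position: [549.5, 36.7, 66.3]
ee_rot: [[0.0, 0.181, -0.983], [0.0, -0.983, -0.181], [-1.0, -0.0, -0.0]]
ft_force: [-2.4, 3.7, 6.9]
opening: 35.0
```

The spring force rises about 1.7 N/mm, so the halves are together. Pressing on to about 6 mm, with a small +y relief for the side force.

>>> {"fn": "carry_out", "kwargs": {
  "deltas": [
    [0,0.0008,-0.002,0,0,0],
    [0,0.0008,-0.004,0,0,0],
    [0,0.0008,-0.006,0,0,0],
    [0,0.0008,-0.0064,0,0,0],
    [0,0.0008,-0.0064,0,0,0]
  ]
}}

```text
time: 18.88
position: [549.5, 36.7, 63.4]
ee_rot: [[0.0, 0.181, -0.983], [-0.0, -0.983, -0.181], [-1.0, 0.0, -0.0]]
ft_force: [-3.7, 1.9, 12.7]
opening: 34.8
```

>>> {"fn": "carry_out", "kwargs": {
  "deltas": [
    [0,0,0,0,0,0],
    [0,0,0,0,0,0],
    [0,0,0,0,0,0],
    [0,0,0,0,0,0],
    [0,0,0,0,0,0]
  ]
}}

```text
time: 19.5
position: [549.5, 36.7, 63.4]
ee_rot: [[0.0, 0.181, -0.983], [-0.0, -0.983, -0.181], [-1.0, 0.0, -0.0]]
ft_force: [-3.5, 3.1, 13.1]
opening: 35.1
```

```bash
python3 - <<'E'
from m import *
o=get_obs();p=o['position'];print(p,o['ft_force'],o['opening'])
b=grab('scene','scene9');b0=load('scene6')
# platen sink: edge fit with xy fixed, z free (jig at 549.9,40.9,10.2 in scene cam)
G={}
P0=MODELS['platen'][0];a=np.radians(10.2);c,n=np.cos(a),np.sin(a)
def score(im,P,dz,xy=(549.9,40.9)):
    Q=np.c_[xy[0]+c*P[:,0]-n*P[:,1],xy[1]+n*P[:,0]+c*P[:,1],P[:,2]+dz];uv=proj(im,Q);return map_coordinates(grad(im),[uv[:,1],uv[:,0]],order=1).mean()
zs=np.arange(-12,5,.5)
for nm,P in(('platen',P0),('grey',MODELS['grey'][0]),('platetop',box(100,56,68))):
    print(nm,[zs[np.argmax([score(im,P,z) for z in zs])] for im in(b0,b)])
print(fit(b,'plate',(549.5,40.9,10.2),dz=48))
# vertical image shift of the red jig spout + posts between the pictures via template match
t=b0['pixels'][250:275,368:388]
r=cv2.matchTemplate(b['pixels'][240:290,358:400],t,cv2.TM_CCOEFF_NORMED);print(cv2.minMaxLoc(r), proj(b,[[610,46,50],[610,46,44]]))
cv2.imwrite('pics/c9.png',np.hstack([cv2.resize(q['pixels'][210:310,300:400],(400,400),interpolation=2) for q in(b0,b)])[:,:,::-1])
E
```

```text
[549.50023431  36.69635656  63.39944877] [-3.49390533  3.06962853 13.12308856] 35.13280053703009
platen [np.float64(-0.5), np.float64(-11.5)]
grey [np.float64(0.0), np.float64(4.5)]
platetop [np.float64(-12.0), np.float64(-6.0)]
(array([549.72,  40.84,  11.6 ]), np.float32(348.0))
(-0.28846725821495056, 0.8017116189002991, (14, 24), (10, 9)) [[375.66045604 262.25911001]
 [375.52608038 264.17129354]]
```

The 12-picture limit is reached. I'll check the platen sink numerically, from averaged depth on the visible blue platen and the cover plate.

```bash
python3 - <<'E'
from m import *
ims=[load('scene6')]+[load('scene9')]+[get_image('scene') for _ in range(3)]
a=np.radians(10.2)
for k,im in enumerate(ims):
    W=cloud(im);hsv=cv2.cvtColor(im['pixels'],cv2.COLOR_RGB2HSV).astype(int)
    d=W[...,:2]-[550,40];x=d[...,0]*np.cos(a)+d[...,1]*np.sin(a);y=-d[...,0]*np.sin(a)+d[...,1]*np.cos(a)
    bl=(hsv[...,0]>100)&(hsv[...,0]<125)&(hsv[...,1]>110)&(abs(x)<72)&(abs(y)<48)&(W[...,2]<45)&(W[...,2]>15)
    wh=(hsv[...,1]<50)&(hsv[...,2]>150)&(abs(x)<46)&(abs(x)>26)&(abs(y)<25)&(W[...,2]>50)&(W[...,2]<75)
    # split plate top by ends for tilt
    print(k,'platen',round(np.mean(W[bl][:,2]),2),bl.sum(),'cover top +x/-x',[(round(np.mean(W[wh&(x*s>0)][:,2]),2),int((wh&(x*s>0)).sum())) for s in(1,-1)] if wh.sum()>10 else '')
o=get_obs();print(o['time'],o['position'],o['ft_force'],np.abs(o['joint_velocities']).max())
E
```

```text
0 platen 36.82 590 cover top +x/-x [(np.float64(54.83), 99), (np.float64(55.26), 101)]
1 platen 31.44 487 cover top +x/-x [(np.float64(62.93), 132), (np.float64(63.02), 58)]
2 platen 31.42 495 cover top +x/-x [(np.float64(62.65), 134), (np.float64(62.88), 52)]
3 platen 31.25 491 cover top +x/-x [(np.float64(62.95), 131), (np.float64(63.05), 54)]
4 platen 31.42 492 cover top +x/-x [(np.float64(62.95), 133), (np.float64(63.05), 53)]
19.7 [549.50565489  36.69580614  63.41588566] [-4.37190657  1.5885497  12.43924178] 0.10555756368228764
```

The platen has sunk about 5.4 mm. Cover top minus platen is 31.5 mm against a nominal 32 mm, so the halves are flush, and both ends of the cover are level. Everything is still, so I'll hand in.

```bash
python3 -c "
from rig import close_job;print(close_job())"
```

```text
the job is handed in; nothing more can be done
None
```

The job is handed in at about 20 s of the 54 s limit, and no verdict was reported. I seated the brass core in the pocket of the leftmost jig and let go. Then I fitted the cover over both dowels, spout above spout, and left it held and pressed down.

**Last checks:**
- **Core:** after release, a picture showed it flush in the pocket and upright. This was not re-checked once the cover hid it.
- **Press depth:** averaged depth readings put the platen about 5.4 mm down, and the arm sank 5.3 mm after contact. The upward force was about 12–13 N.
- **Flush fit:** the cover's top stands 31.5 mm above the platen, against 32 mm expected. Its two ends are level within about 0.2 mm.
- **Position:** the cover's outline matches the jig within 0.2 mm in the scene camera.
- **Stillness:** the arm was still at the end.

**Checks that disagreed or failed:**
- The two cameras disagree by about 4 mm in y, so I worked from relative positions and contact forces.
- The edge-based estimate of the platen's sink and a template match on the spout were unreliable because the cover hid parts, so I dropped them.
- The last yaw fit read 11.6° against about 10.3° for the jig. I put this down to fit noise, since the cover is held by the dowels and grip.
- The final picture could not be viewed because the 12-picture limit was reached.
- A side force of a few newtons remains from the dowels.

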